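# Hang a second jaw plate on the sensing peg

## Task

Take the tall white jaw plate out of its slotted rest and hang it by its eye on the steel peg, behind the upturned end and in front of the short plate that already hangs there, without dislodging that one or touching it with the gripper. Then, with the tall plate hanging on the peg, push it gently back along the peg so that it slides the short plate before it and presses the sprung sensing disc well in for a moment (it gives at a light push of 6 to 10 N; do not ram it). Let go, leaving both plates hanging close together and still, and do not disturb the bottles or the tape roll.

Things in the scene. Friction and masses are not known exactly. Their poses are not given: they have to be found in the camera images.
- tall_tab (a point): Grip spot, mid-tab, of the tall white plastic jaw plate (about 0.12 kg) standing in the rest. Plate: 10 mm thick (x, its normal; front and back alike), 56 mm wide (y), 145 mm tall (z up), with a 24 mm wide, 20 mm high notch below. The tab, 30 mm wide, runs from 34 mm below this point to 23 mm above it (plate's top). Grip it from above across its 10 mm thickness.
- tall_eye (a point): Centre of the tall plate's eye, a round through hole 36 mm in diameter along the plate's x; 62 mm straight below tall_tab, 60 mm above the plate's underside. Axes as the plate's.
- short_eye (a point): Centre of the same 36 mm eye in the short white plate (about 0.09 kg) that already hangs loose on the peg: 10 mm thick (x, along the peg), 56 mm wide, no tab, its top 28 mm above this point, its underside 60 mm below. It slides freely along the peg.
- rest: The slotted rest, fixed: point on the table under its middle. Its slot (13 mm wide in x, 60 mm long in y, side walls up to 40 mm above the table, floor 10 mm above the table) holds the tall plate upright and loose.
- peg (a point): Point on the axis of the fixed level steel peg, 200 mm above the table, near its root. The peg, a 10 mm round bar, runs from here along this frame's -x for 113 mm, then turns up; the upturned end rises to 19 mm above the axis and ends 126 mm from here. z is up. A hung plate's eye centre is 13 mm below the axis.
- stand: The fixed stand that carries the peg: origin on the table under its chrome column (30 mm thick, top 15 mm above the peg's axis), axes parallel to peg, which lies 30 mm along -x from the column's axis. Gold foot plate 170 mm (x) by 150 mm, 12 mm thick.
- sensor (a joint): How far in the sensing disc is (m): 0 out, 0.004 at its hard stop; pressed beyond 0.002. The disc, 40 mm across, sits round the peg between root and short plate; its face, looking along the peg's -x, is 0 to 24 mm along -x from peg: where is not measured, feel for it. It yields from 3 N, is in at 6.5 N, springs back. Plates rubbing on the peg add to this, a lot if pressed down.
- bottle_a_mid (a point): Bystander: a lilac bottle with a white cap, 34 mm diameter, 86 mm tall; its centre.
- bottle_b_mid (a point): Bystander: a second bottle, the same; its centre.
- tape_mid (a point): Bystander: a red roll of tape lying flat, 90 mm across, 48 mm high; its centre.
There are look-alikes about, which are no part of the job. Leave any black or pink look-alike of the part that bears short_eye alone.

How it is judged:
By the outcome, as a careful person would: the job done as asked, in the order asked, and still so for the second after the job is handed in, with the robot touching nothing.
It also fails if it takes over 54 s, if anything falls off the work surface, if the arm or the gripper's body presses on something with over 40 N, if the wrist force passes 120 N, or if a joint passes its speed limit or range.

## Robot

A 6-joint arm with a two-finger parallel gripper is mounted at the origin on the work surface. World frame = base frame: x ahead of the robot, y to its left, z up, the work surface at z = 0. Lengths are in m, angles in rad, forces in N, time in s.
With the tool pointing down it reaches from about 0.275 to 0.75 m from the base axis. Payload 10.2 kg.
Tool frame: the origin (TCP) lies midway between the tips of the shut fingers; the grasp point (between the pads) lies 19 mm behind it; z points along the fingers, y is the line along which they close (so a half turn about z gives the same grasp; the last joint's range is limited). The gripper opens to 85 mm and grips with 20 to 120 N. Pads are 22 mm wide; open, the fingers measure 114 mm over their backs; the gripper's body (76 mm by 85 mm) begins 54 mm behind the grasp point. The pads swing forward as they close: fully open they stand 13 mm farther back than shut.
Start: joints at [-1.357, 0.313, 1.498, -0, 1.331, -0.223], TCP at [0.222, -0.476, 0.231] pointing down, gripper open.
Joint ranges: [-2.94, 2.94], [-0.97, 2.17], [0.19, 2.56], [-1.23, 4.37], [0.02, 3.11], [-2.88, 2.88]. Speed limits (rad/s): [2.39, 2.39, 3.01, 3.14, 3.14, 3.14].

## Interface

Orientations are given as a rotation vector (axis times angle).
In Python, from bench import r gives the robot as it stands.
- The arm moves only by the tool send_rows, never from a script. Its argument "targets" is a list of rows, each an object of numbers: "dx", "dy", "dz": the shift along the world's x, y, z in mm; "ax", "ay", "az": the turn, a rotation vector about the world's x, y, z in rad. A call has 1 to 8 rows; each row is the pose to reach, as a shift and turn from the pose commanded when the call began; what a row does not reach only later rows make up. A row lasts 1/12 s, in which the tool goes at most 41.7 mm and 7.16 degrees, less where a joint would pass 70% of its speed; a pose out of reach is approached as far as the arm can. A call with a gripper value outside its range is refused whole. "gripper" is the finger opening in mm, from 0 to 85.4, set as the call begins (left out, the last holds). The fingers move at their own pace and stop on an object; "squeeze" is the grip in N (left out, the last holds). Time passes only in rows, so rows that repeat a pose let the fingers close. It gives the time, the measured TCP pose, the force, the opening and the grip force at its end, in the units of the state.
- r.state(): the state, without advancing time (a new reading comes with each control period).
- r.read_camera(name): name is "side" or "top" or "wrist"; returns a dict with "pixels" (420x560x3 uint8, blue, green, red), "K" (3x3 intrinsics, pixels), "k1" (the pictures are not rectified: a ray, as slopes to the right and down, at radius r is drawn at 1 + k1 r^2 times it, then the intrinsics apply), "R" (3x3) and "t" (3): a world point X has camera coordinates R X + t; the wrist camera has in their place "T_tool_cam" (4x4, takes a point from camera to tool coordinates, whose origin is the TCP and whose axes are the flange's). Camera axes: x right, y down, z forward; pixel columns grow to the right and rows downward; lengths in m; the calibration is good to about 2 mm. A picture is of the moment at which its call begins: read the wrist's pose just before it. There is no depth.
- r.job_done(): hands the job in; it is judged then, once.
The state is a dict: "time": time; "joints": joint angles; "dq": joint speeds; "joint_torque": joint torques, N m; "tcp_pos": TCP position; "eef_rot": TCP orientation; "force": force on the tool from outside, world axes, zero at the start; "torque": the same for the moment, N m; "finger_gap": finger opening in m; "gripper_force": force on a finger pad.
Only numpy, scipy, OpenCV 4.12 (cv2) and the standard library are available. Lean on these libraries where they do the work, as an engineer would, in place of code of your own. Each camera call takes 0.05 s, during which the arm holds its last target. There are 200 camera calls.

## Working session

There is one attempt and no reset: what is moved stays moved. The work goes in short steps, Python scripts to look and compute and a tool call to move; the robot and the scene stay as the last step left them, time stands still between calls to the robot, and variables do not carry over. Pictures are saved under pics/ and viewed, at most 10 in all, crops included, and the job is handed in when it is done.

Besides the shell and the picture viewer there is one more tool, called after ">>>" by a JSON object that holds its "api" and its "payload", one argument or row to a line. send_rows: Moves the arm, as the interface text tells. Its arguments: {"type":"object","properties":{"targets":{"type":"array"},"gripper":{"type":"number"},"squeeze":{"type":"number"}},"required":["targets"]}

```bash
mkdir -p pics; cat > h.py <<'E'
import numpy as np, cv2
from scipy.spatial.transform import Rotation as Ro
from bench import r
def cam(n):
    s=r.state(); c=r.read_camera(n)
    if 'T_tool_cam' in c:
        T=np.eye(4);T[:3,:3]=Ro.from_rotvec(s['eef_rot']).as_matrix();T[:3,3]=s['tcp_pos']
        W=np.linalg.inv(T@np.array(c['T_tool_cam'])); c['R']=W[:3,:3];c['t']=W[:3,3]
    np.savez(f'{n}.npz',**{k:np.array(c[k]) for k in('pixels','K','k1','R','t')})
    return c
def load(n): return dict(np.load(n+'.npz'))
def ray(c,u,v):
    K=np.array(c['K']);x=(u-K[0,2])/K[0,0];y=(v-K[1,2])/K[1,1];a=x;b=y
    for _ in range(20):
        f=1+float(c['k1'])*(a*a+b*b);a=x/f;b=y/f
    R=np.array(c['R']);return -R.T@np.array(c['t']),R.T@np.array([a,b,1])
def atz(c,u,v,z):
    o,d=ray(c,u,v);return o+d*(z-o[2])/d[2]
def tri(c1,p1,c2,p2):
    o,d=ray(c1,*p1);q,e=ray(c2,*p2)
    s=np.linalg.lstsq(np.c_[d,-e],q-o,rcond=None)[0]
    a=o+d*s[0];b=q+e*s[1];return (a+b)/2,np.linalg.norm(a-b)
def proj(c,X):
    p=np.array(c['R'])@X+np.array(c['t']);a,b=p[:2]/p[2];f=1+float(c['k1'])*(a*a+b*b);K=np.array(c['K'])
    return np.array([K[0,0]*a*f+K[0,2],K[1,1]*b*f+K[1,2]])
E
python3 - <<'E'
from h import *
for n in('side','top'):
    c=cam(n);cv2.imwrite(f'pics/{n}0.png',cv2.resize(c['pixels'],(800,600),interpolation=cv2.INTER_CUBIC));print(n,c['K'],c['k1'],-np.array(c['R']).T@c['t'],c['R'])
print(r.state())
E
```

```text
side [[414.38643285   0.         275.81621932]
 [  0.         414.38643285 208.46422933]
 [  0.           0.           1.        ]] -0.017713628746159796 [ 0.4521524  -0.59048831  0.79900517] [[ 0.98434496 -0.17564609  0.01461006]
 [-0.12104444 -0.73394156 -0.66833975]
 [ 0.12811419  0.6561084  -0.74371266]]
top [[423.3875495    0.         281.26322816]
 [  0.         423.3875495  206.09819087]
 [  0.           0.           1.        ]] -0.12077937768464109 [0.50727302 0.024713   0.91525426] [[ 0.01264493 -0.9998943   0.00717533]
 [-0.99924751 -0.01289925 -0.03657909]
 [ 0.03666778 -0.00670739 -0.999305  ]]
{'time': 0.1, 'joints': array([-1.35738850e+00,  3.13370197e-01,  1.49834852e+00, -3.89744206e-05,
        1.33100681e+00, -2.23371609e-01]), 'dq': array([ 0.00257496, -0.00072702, -0.00171288,  0.00043765,  0.0028225 ,
        0.00064747]), 'joint_torque': array([ 3.15202342e-03, -4.12901223e+01, -2.60139084e+01, -2.14094939e-04,
        3.03735134e-03,  2.25275308e-06]), 'tcp_pos': array([ 0.22203095, -0.47548527,  0.23080925]), 'eef_rot': array([-3.06586297e+00, -6.80419515e-01,  5.05766535e-05]), 'force': array([ 0.02626163, -0.1367384 , -0.57723763]), 'torque': array([ 0.03633142,  0.03061951, -0.04403859]), 'gripper_force': 0.0, 'finger_gap': 0.08556259486010474}
```

View pics/side0.png

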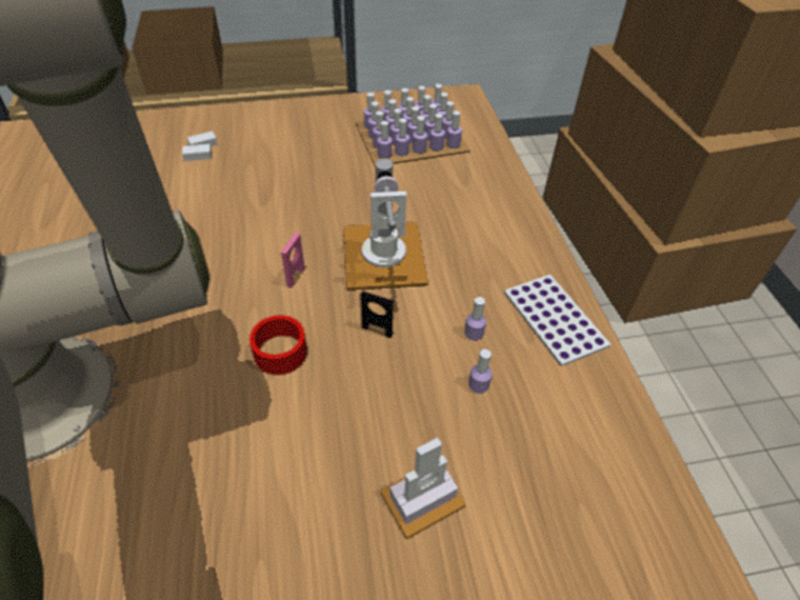

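View pics/top0.png

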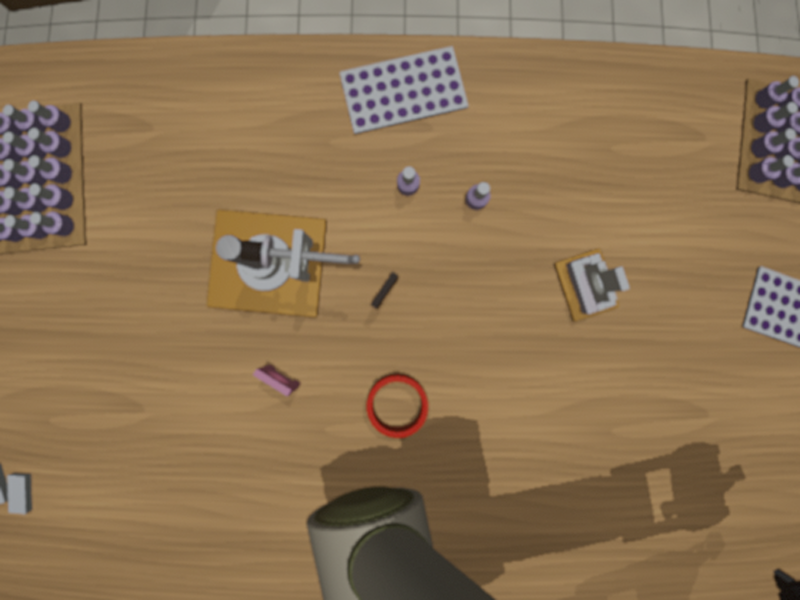

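The side view shows the stand at about (385,250), with its peg pointing at the camera, and the rest at (425,490). In the top view the peg runs from (270,255) to (357,260), and the rest is at (595,285). Next I'll enlarge these areas.

```bash
python3 - <<'E'
from h import *
def crop(n,u,v,w,h,k): return cv2.resize(load(n)['pixels'][v:v+h,u:u+w],(w*k,h*k),interpolation=cv2.INTER_CUBIC)
# 4 tiles 400x300 => 80x60? use k=5
a=crop('top',140,140,133,100,3)
t=[crop('top',142,142,120,90,3),crop('top',375,165,80,60,4),crop('side',230,110,80,100,3)]
A=crop('top',140,140,120,90,6)[:,:]; 
c=np.zeros((600,800,3),np.uint8)
x=crop('top',144,143,114,82,4); c[:328,:456]=x
x=crop('top',385,170,60,60,5); c[:300,460:760]=x
x=crop('side',235,115,70,90,3); c[330:600,0:210]=x
x=crop('side',262,300,68,78,3); c[330:564,230:434]=x
c[305:595,460:]=crop('side',245,118,68,58,5)[:290,:340]
cv2.imwrite('pics/c1.png',c)
E
```

```text
(no output)
```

View pics/c1.png

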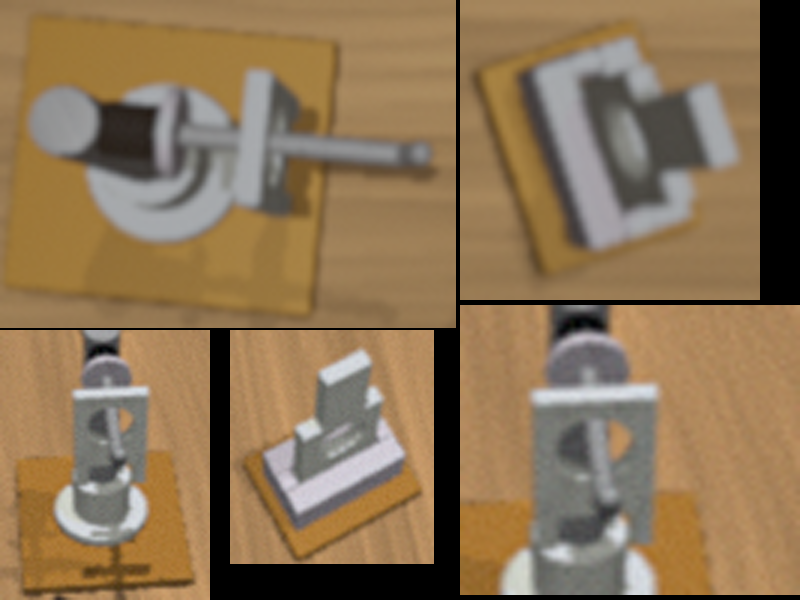

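```bash
python3 - <<'E'
from h import *
np.set_printoptions(precision=4,suppress=True)
t=load('top');s=load('side')
P=lambda u,v:(u/4+144,v/4+143); Q=lambda u,v:((u-460)/5+385,v/5+170)
S=lambda u,v:((u-230)/3+262,(v-330)/3+300); S5=lambda u,v:((u-460)/5+245,(v-305)/5+118)
col=atz(t,*P(66,122),.215); tip=atz(t,*P(425,154),.219)
rod=[atz(t,*P(u,v),.205) for u,v in((200,137),(310,147),(380,153))]
print('col',col,'tip',tip,'rod',rod,np.linalg.norm(tip-col))
d=(tip-col)[:2];print('ang',np.degrees(np.arctan2(d[1],d[0])))
print('foot',[atz(t,*P(*p),.012) for p in((30,14),(337,42),(312,314),(5,288))])
print('short top',[atz(t,*P(*p),.215) for p in((246,69),(272,69),(265,208),(235,207))])
print('rest base',[atz(t,*Q(*p),.01) for p in((480,72),(630,20),(700,215),(545,272))])
print('tab top T',[atz(t,*Q(*p),.155) for p in((700,88),(718,84),(738,160),(720,166))])
print('tab top S',[atz(s,*S(*p),.155) for p in((319,378),(362,350),(371,358),(327,388))])
print('tri tab',tri(t,Q(719,125),s,S(345,368)))
print('shoulders S',atz(s,*S(307,428),.098),atz(s,*S(372,395),.098))
print('short top S',[atz(s,*S5(*p),.215) for p in((531,390),(656,388))])
print('tip S',atz(s,*S5(608,503),.215))
print([atz(t,u*.7,v*.7,.086) for u,v in((408,174),(482,188))],atz(t,397*.7,405*.7,.048))
E
```

```text
col [0.585  0.2229 0.215 ] tip [0.5728 0.0717 0.219 ] rod [array([0.5802, 0.168 , 0.205 ]), array([0.5765, 0.1212, 0.205 ]), array([0.5743, 0.0916, 0.205 ])] 0.15172077435695072
ang -94.61409629408159
foot [array([0.6663, 0.3021, 0.012 ]), array([0.6521, 0.1341, 0.012 ]), array([0.5059, 0.1448, 0.012 ]), array([0.5174, 0.3116, 0.012 ])]
short top [array([0.6079, 0.1474, 0.215 ]), array([0.608 , 0.1365, 0.215 ]), array([0.5499, 0.1382, 0.215 ]), array([0.5502, 0.1507, 0.215 ])]
rest base [array([ 0.5905, -0.2141,  0.01  ]), array([ 0.6144, -0.2809,  0.01  ]), array([ 0.5297, -0.3122,  0.01  ]), array([ 0.5043, -0.243 ,  0.01  ])]
tab top T [array([ 0.5727, -0.2583,  0.155 ]), array([ 0.5743, -0.2652,  0.155 ]), array([ 0.5465, -0.2727,  0.155 ]), array([ 0.5442, -0.2658,  0.155 ])]
tab top S [array([ 0.5465, -0.2683,  0.155 ]), array([ 0.5745, -0.2552,  0.155 ]), array([ 0.5784, -0.261 ,  0.155 ]), array([ 0.5497, -0.2751,  0.155 ])]
tri tab (array([ 0.5606, -0.2652,  0.1562]), np.float64(0.0030277469313190826))
shoulders S [ 0.5412 -0.2706  0.098 ] [ 0.5845 -0.2563  0.098 ]
short top S [array([0.5549, 0.1499, 0.215 ]), array([0.6109, 0.1425, 0.215 ])]
tip S [0.5758 0.0686 0.215 ]
[array([0.7052, 0.0127, 0.086 ]), array([ 0.6872, -0.0905,  0.086 ])] [0.3807 0.0238 0.048 ]
```

>>> {"api": "send_rows", "payload": {
  "targets": [
    {"dx": 20,"dy": 12},
    {"dx": 50,"dy": 30,"az": -0.02},
    {"dx": 84,"dy": 52,"az": -0.04},
    {"dx": 118,"dy": 74,"az": -0.06},
    {"dx": 152,"dy": 95,"az": -0.08},
    {"dx": 186,"dy": 116,"az": -0.09},
    {"dx": 220,"dy": 138,"az": -0.096},
    {"dx": 250,"dy": 158,"az": -0.096}
  ],
  "gripper": 60
}}

```text
invalid input
```

>>> {"api": "send_rows", "payload": {
  "targets": [
    {"dx": 30,"dy": 18},
    {"dx": 60,"dy": 36},
    {"dx": 78,"dy": 47},
    {"dx": 88,"dy": 53},
    {"dx": 88,"dy": 53},
    {"dx": 88,"dy": 53}
  ]
}}

```text
invalid input
```

```bash
python3 - <<'E'
from h import *
c=cam('wrist');s=r.state();print(s['time'],s['tcp_pos'],s['eef_rot'],s['force'])
cv2.imwrite('pics/w1.png',cv2.resize(c['pixels'],(800,600),interpolation=cv2.INTER_CUBIC))
E
```

```text
0.15 [ 0.22206164 -0.47551387  0.23088262] [-3.06602571e+00 -6.80537027e-01  1.58535912e-05] [ 0.57060672 -0.00862176  0.0035149 ]
```

View pics/w1.png

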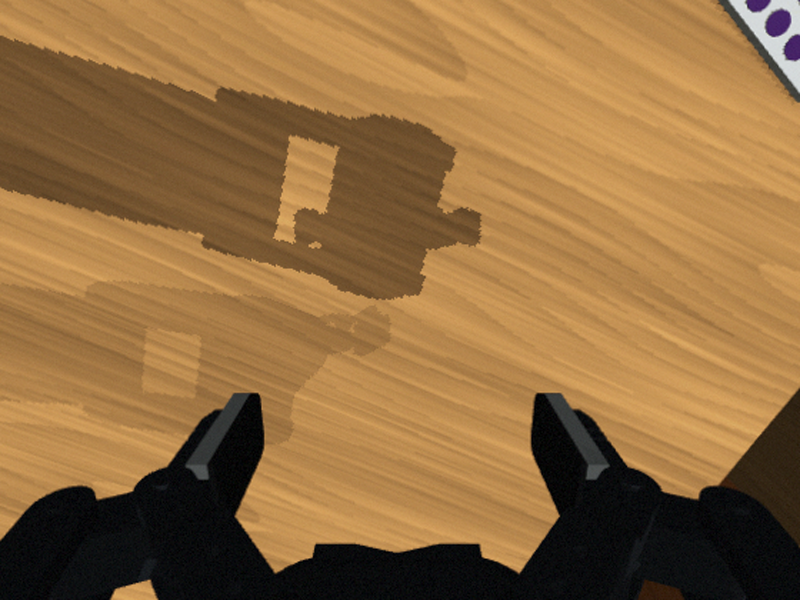

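The move was refused, so this wrist view is still from the start pose: bare table and the open fingers. I'll resend with all six numbers in each row.

>>> {"api": "send_rows", "payload": {
  "targets": [
    {"dx": 20,"dy": 12,"dz": 0,"ax": 0,"ay": 0,"az": 0},
    {"dx": 50,"dy": 30,"dz": 0,"ax": 0,"ay": 0,"az": -0.02},
    {"dx": 84,"dy": 52,"dz": 0,"ax": 0,"ay": 0,"az": -0.04},
    {"dx": 118,"dy": 74,"dz": 0,"ax": 0,"ay": 0,"az": -0.06},
    {"dx": 152,"dy": 95,"dz": 0,"ax": 0,"ay": 0,"az": -0.08},
    {"dx": 186,"dy": 116,"dz": 0,"ax": 0,"ay": 0,"az": -0.09},
    {"dx": 220,"dy": 138,"dz": 0,"ax": 0,"ay": 0,"az": -0.096},
    {"dx": 250,"dy": 158,"dz": 0,"ax": 0,"ay": 0,"az": -0.096}
  ],
  "gripper": 60
}}

```text
time: 0.82
tcp_pos: [0.4738, -0.316, 0.2311]
eef_rot: [-3.096, -0.533, 0.0]
force: [0.3, -1.5, 0.5]
finger_gap: 0.06
gripper_force: 0.0
```

>>> {"api": "send_rows", "payload": {
  "targets": [
    {"dx": 30,"dy": 18,"dz": 0,"ax": 0,"ay": 0,"az": 0},
    {"dx": 60,"dy": 36,"dz": 0,"ax": 0,"ay": 0,"az": 0},
    {"dx": 78,"dy": 47,"dz": 0,"ax": 0,"ay": 0,"az": 0},
    {"dx": 88,"dy": 53,"dz": 0,"ax": 0,"ay": 0,"az": 0},
    {"dx": 88,"dy": 53,"dz": 0,"ax": 0,"ay": 0,"az": 0},
    {"dx": 88,"dy": 53,"dz": 0,"ax": 0,"ay": 0,"az": 0}
  ]
}}

```text
time: 1.32
tcp_pos: [0.5596, -0.2651, 0.2309]
eef_rot: [-3.096, -0.533, 0.001]
force: [-0.1, -0.9, -0.0]
finger_gap: 0.0598
gripper_force: 0.0
```

```bash
python3 - <<'E'
from h import *
c=cam('wrist');s=r.state();print(s['time'],s['tcp_pos'],s['eef_rot'],s['force'])
cv2.imwrite('pics/w2.png',cv2.resize(c['pixels'],(800,600),interpolation=cv2.INTER_CUBIC))
E
```

```text
1.3667 [ 0.55920038 -0.26552562  0.2311725 ] [-3.09625480e+00 -5.31386812e-01  9.72228215e-04] [ 0.83922542  0.29408476 -0.11060134]
```

View pics/w2.png

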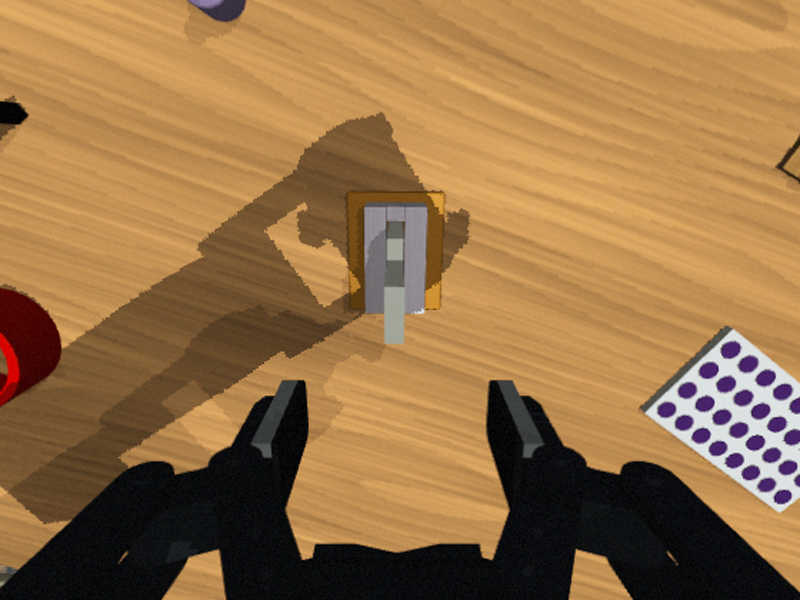

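The rest is upright in the image and aligned with the fingers. The tab top spans columns 384–404 and rows 288–343, so its centre is at (394,315).

```bash
python3 - <<'E'
from h import *
c=load('wrist')
f=lambda u,v,z=.155:atz(c,u*.7,v*.7,z)
print(f(394,315.5),f(395,289),f(394,342))
d=f(395,289)-f(394,342);print(np.linalg.norm(d),np.degrees(np.arctan2(d[1],d[0])))
print([f(*p,.04) for p in((365,207),(427,207),(427,313),(365,313))], f(396,260,.04))
d=f(427,207,.04)-f(427,313,.04);print(np.degrees(np.arctan2(d[1],d[0])))
w=Ro.from_rotvec([-3.096,-.532,.001]).as_matrix();print(w,np.degrees(np.arctan2(w[1,1],w[0,1])))
E
```

```text
[ 0.56207176 -0.26405085  0.155     ] [ 0.57519712 -0.25994467  0.155     ] [ 0.5486106  -0.26879295  0.155     ]
0.0280202573075575 18.4080024810018
[array([ 0.592522  , -0.23116068,  0.04      ]), array([ 0.60708372, -0.27227479,  0.04      ]), array([ 0.53306397, -0.30022831,  0.04      ]), array([ 0.5174018 , -0.25597012,  0.04      ])] [ 0.56389757 -0.2644184   0.04      ]
20.68902302043073
[[ 9.42639221e-01  3.33812610e-01 -6.64216864e-04]
 [ 3.33812748e-01 -9.42639400e-01  1.06044430e-04]
 [-5.90718018e-04 -3.21685695e-04 -9.99999774e-01]] -70.49964943526531
```

>>> {"api": "send_rows", "payload": {
  "targets": [
    {"dx": 2,"dy": 1,"dz": -20,"ax": 0,"ay": 0,"az": 0},
    {"dx": 2,"dy": 1,"dz": -50,"ax": 0,"ay": 0,"az": 0},
    {"dx": 2,"dy": 1,"dz": -80,"ax": 0,"ay": 0,"az": 0},
    {"dx": 2,"dy": 1,"dz": -105,"ax": 0,"ay": 0,"az": 0},
    {"dx": 2,"dy": 1,"dz": -118,"ax": 0,"ay": 0,"az": 0},
    {"dx": 2,"dy": 1,"dz": -118,"ax": 0,"ay": 0,"az": 0},
    {"dx": 2,"dy": 1,"dz": -118,"ax": 0,"ay": 0,"az": 0}
  ],
  "gripper": 50
}}

```text
time: 1.95
tcp_pos: [0.5613, -0.2647, 0.1137]
eef_rot: [-3.096, -0.53, 0.0]
force: [0.3, 0.1, 0.5]
finger_gap: 0.05
gripper_force: 0.0
```

>>> {"api": "send_rows", "payload": {
  "targets": [
    {"dx": 0,"dy": 0,"dz": 0,"ax": 0,"ay": 0,"az": 0},
    {"dx": 0,"dy": 0,"dz": 0,"ax": 0,"ay": 0,"az": 0},
    {"dx": 0,"dy": 0,"dz": 0,"ax": 0,"ay": 0,"az": 0},
    {"dx": 0,"dy": 0,"dz": 0,"ax": 0,"ay": 0,"az": 0},
    {"dx": 0,"dy": 0,"dz": 0,"ax": 0,"ay": 0,"az": 0},
    {"dx": 0,"dy": 0,"dz": 0,"ax": 0,"ay": 0,"az": 0}
  ],
  "gripper": 0,
  "squeeze": 40
}}

```text
time: 2.45
tcp_pos: [0.5624, -0.264, 0.1144]
eef_rot: [3.095, 0.533, 0.002]
force: [-1.5, 0.7, 6.5]
finger_gap: 0.0097
gripper_force: 39.7
```

>>> {"api": "send_rows", "payload": {
  "targets": [
    {"dx": 0,"dy": 0,"dz": 5,"ax": 0,"ay": 0,"az": 0},
    {"dx": 0,"dy": 0,"dz": 15,"ax": 0,"ay": 0,"az": 0},
    {"dx": 0,"dy": 0,"dz": 35,"ax": 0,"ay": 0,"az": 0},
    {"dx": 0,"dy": 0,"dz": 60,"ax": 0,"ay": 0,"az": 0},
    {"dx": 0,"dy": 0,"dz": 90,"ax": 0,"ay": 0,"az": 0},
    {"dx": 0,"dy": 0,"dz": 120,"ax": 0,"ay": 0,"az": 0},
    {"dx": 0,"dy": 0,"dz": 138,"ax": 0,"ay": 0,"az": 0},
    {"dx": 0,"dy": 0,"dz": 138,"ax": 0,"ay": 0,"az": 0}
  ]
}}

```text
time: 3.12
tcp_pos: [0.5631, -0.2643, 0.2565]
eef_rot: [3.09, 0.532, 0.009]
force: [0.1, -0.3, -0.7]
finger_gap: 0.0097
gripper_force: 39.1
```

>>> {"api": "send_rows", "payload": {
  "targets": [
    {"dx": 1,"dy": 20,"dz": 0,"ax": 0,"ay": 0,"az": -0.03},
    {"dx": 1,"dy": 55,"dz": 0,"ax": 0,"ay": 0,"az": -0.1},
    {"dx": 2,"dy": 90,"dz": 0,"ax": 0,"ay": 0,"az": -0.17},
    {"dx": 2,"dy": 125,"dz": 0,"ax": 0,"ay": 0,"az": -0.25},
    {"dx": 3,"dy": 160,"dz": 0,"ax": 0,"ay": 0,"az": -0.33},
    {"dx": 3,"dy": 195,"dz": 0,"ax": 0,"ay": 0,"az": -0.4},
    {"dx": 4,"dy": 225,"dz": 0,"ax": 0,"ay": 0,"az": -0.424},
    {"dx": 4,"dy": 250,"dz": 0,"ax": 0,"ay": 0,"az": -0.424}
  ]
}}

```text
time: 3.78
tcp_pos: [0.5655, -0.0114, 0.2506]
eef_rot: [-3.138, 0.131, 0.002]
force: [0.6, -0.2, -1.9]
finger_gap: 0.0096
gripper_force: 39.1
```

>>> {"api": "send_rows", "payload": {
  "targets": [
    {"dx": 0,"dy": 15,"dz": 0,"ax": 0,"ay": 0,"az": 0},
    {"dx": 0,"dy": 22,"dz": 0,"ax": 0,"ay": 0,"az": 0},
    {"dx": 0,"dy": 22,"dz": 0,"ax": 0,"ay": 0,"az": 0},
    {"dx": 0,"dy": 22,"dz": 0,"ax": 0,"ay": 0,"az": 0},
    {"dx": 0,"dy": 22,"dz": 0,"ax": 0,"ay": 0,"az": 0}
  ]
}}

```text
time: 4.2
tcp_pos: [0.5661, 0.0072, 0.251]
eef_rot: [3.139, -0.132, -0.001]
force: [-0.5, 0.4, -1.5]
finger_gap: 0.0096
gripper_force: 39.2
```

```bash
python3 - <<'E'
from h import *
s=r.state();print(s['time'],s['tcp_pos'],s['eef_rot'],s['force'])
w=Ro.from_rotvec(s['eef_rot']).as_matrix();print(w,np.degrees(np.arctan2(w[1,1],w[0,1])))
cr=lambda n,u,v,w,h,k:cv2.resize(n['pixels'][v:v+h,u:u+w],(w*k,h*k),interpolation=cv2.INTER_CUBIC)
im=np.zeros((600,800,3),np.uint8)
a=cam('side');im[:600,:400]=cr(a,230,100,100,150,4)
b=cam('top');im[:300,400:]=cr(b,160,130,133,100,3)[:300,:400] if 0 else cv2.resize(b['pixels'][130:230,180:313],(400,300),interpolation=cv2.INTER_CUBIC)
c=cam('wrist');im[300:,400:]=cv2.resize(c['pixels'],(400,300))
cv2.imwrite('pics/p1.png',im)
E
```

```text
4.2 [0.56607515 0.00720549 0.25098395] [ 3.13861688e+00 -1.32415883e-01 -7.71206859e-04] [-0.4992676   0.36606128 -1.52432174]
[[ 9.96446340e-01 -8.42285222e-02 -4.98299229e-04]
 [-8.42286124e-02 -9.96446443e-01 -1.62795883e-04]
 [-4.82816438e-04  2.04188415e-04 -9.99999863e-01]] -94.83166346033835
```

View pics/p1.png

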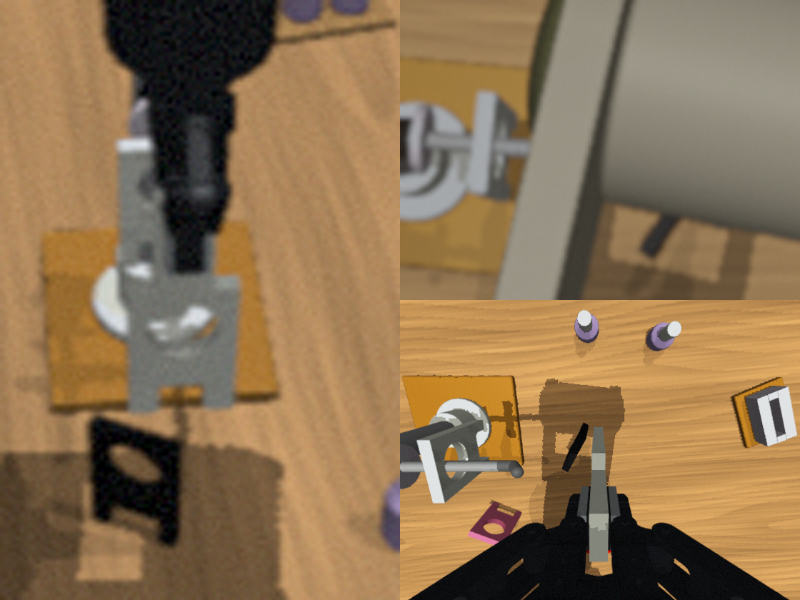

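The composite shows the tall plate held upright in front of the peg. In the side tile its feet are at (129,411) and (237,408). In the wrist tile the upturned end is at about (517,468).

```bash
python3 - <<'E'
from h import *
s=load('side');w=load('wrist')
u=np.array([-.083,-.9965,0]);tcp=np.array([.5661,.0072,.251]);f0=tcp+5e-3*u
def pl(x,y):
    o,d=ray(s,x/4+230,y/4+100);return o+d*((f0-o)@u)/(d@u)
for p in((129,411),(237,408),(240,279),(182,343),(183,409),(147,322),(217,322)):print(p,pl(*p))
W=lambda x,y,z:atz(w,(x-400)*1.4,(y-300)*1.4,z)
print('tip',W(515,466,.219),'rod',[W(x,y,.205) for x,y in((410,465),(490,466))])
for z,(x,y) in((.272,(598,538)),(.215,(598,455)),):print(W(x,y,z))
print('short top',[W(x,y,.215) for x,y in((419,440),(439,502))])
E
```

```text
(129, 411) [0.53852897 0.00447937 0.14826223]
(237, 408) [ 5.96519976e-01 -3.50791991e-04  1.45606930e-01]
(240, 279) [ 5.94355187e-01 -1.70483440e-04  2.39830163e-01]
(182, 343) [0.56617813 0.00217643 0.19730978]
(183, 409) [0.56741701 0.00207324 0.14733381]
(147, 322) [0.54824591 0.00367003 0.21368909]
(217, 322) [0.58378594 0.00070984 0.21097081]
tip [0.58361198 0.07206305 0.219     ] rod [array([0.58715499, 0.16671766, 0.205     ]), array([0.58035579, 0.09928929, 0.205     ])]
[0.55084176 0.00799242 0.272     ]
[0.58584933 0.00500371 0.215     ]
short top [array([0.61028645, 0.14396895, 0.215     ]), array([0.55494684, 0.14483999, 0.215     ])]
```

```bash
python3 - <<'E'
from h import *
w=load('wrist')
cv2.imwrite('pics/p2.png',cv2.resize(w['pixels'][170:300,0:200],(800,520),interpolation=cv2.INTER_CUBIC))
E
```

```text
(no output)
```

View pics/p2.png

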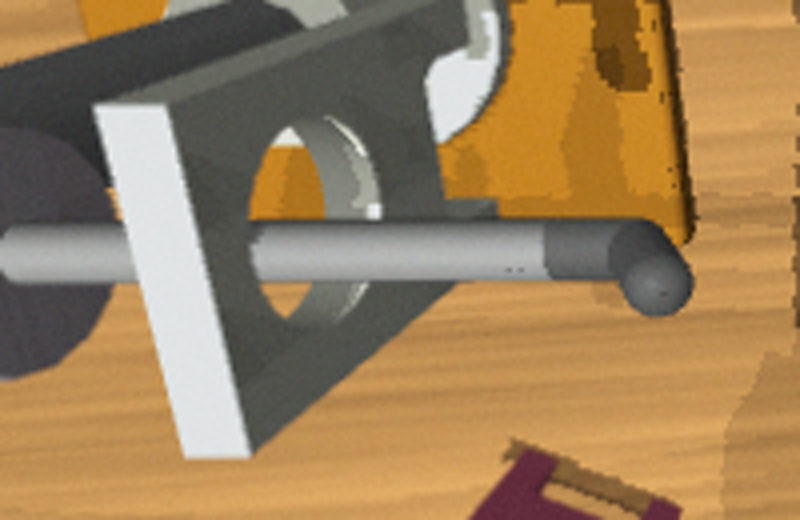

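This crop shows the upturned tip's ball at (660,282), the rod axis at about row 250, and the short plate's top face with corners (95,105), (165,103), (250,457) and (185,457).

```bash
python3 - <<'E'
from h import *
w=load('wrist');t=load('top')
W=lambda x,y,z:atz(w,x/4,y/4+170,z)
tip=W(660,282,.214);print('tip',tip)
a=W(120,254,.2);b=W(520,249,.2);print('axis',a,b,np.degrees(np.arctan2(*(b-a)[[1,0]])))
print('short',[W(x,y,.215) for x,y in((95,105),(165,103),(250,457),(185,457))])
print('top tip', atz(t,425/4+144,154/4+143,.214))
E
python3 - <<'E'
E
```

```text
tip [0.57647252 0.07278185 0.214     ]
axis [0.58304725 0.16185368 0.2       ] [0.57846167 0.09939065 0.2       ] -94.19870401325291
short [array([0.6102762, 0.1455773, 0.215    ]), array([0.60975088, 0.13588416, 0.215     ]), array([0.5535241 , 0.14037486, 0.215     ]), array([0.55442016, 0.15015559, 0.215     ])]
top tip [0.57324201 0.07206023 0.214     ]
```

>>> {"api": "send_rows", "payload": {
  "targets": [
    {"dx": 4,"dy": 8,"dz": 0,"ax": 0,"ay": 0,"az": 0},
    {"dx": 5,"dy": 18,"dz": 0,"ax": 0,"ay": 0,"az": 0},
    {"dx": 6,"dy": 28,"dz": 0,"ax": 0,"ay": 0,"az": 0},
    {"dx": 7,"dy": 38,"dz": 0,"ax": 0,"ay": 0,"az": 0},
    {"dx": 8,"dy": 48,"dz": 0,"ax": 0,"ay": 0,"az": 0},
    {"dx": 8.5,"dy": 56,"dz": 0,"ax": 0,"ay": 0,"az": 0},
    {"dx": 9,"dy": 62,"dz": 0,"ax": 0,"ay": 0,"az": 0},
    {"dx": 9,"dy": 65,"dz": 0,"ax": 0,"ay": 0,"az": 0}
  ]
}}

```text
time: 5.02
tcp_pos: [0.5751, 0.0744, 0.2513]
eef_rot: [-3.139, 0.129, -0.0]
force: [-0.2, -0.5, -1.7]
finger_gap: 0.0094
gripper_force: 39.1
```

>>> {"api": "send_rows", "payload": {
  "targets": [
    {"dx": 0.5,"dy": 6,"dz": 0,"ax": 0,"ay": 0,"az": 0},
    {"dx": 1,"dy": 12,"dz": 0,"ax": 0,"ay": 0,"az": 0},
    {"dx": 1.5,"dy": 20,"dz": 0,"ax": 0,"ay": 0,"az": 0},
    {"dx": 2,"dy": 28,"dz": 0,"ax": 0,"ay": 0,"az": 0},
    {"dx": 3,"dy": 35,"dz": 0,"ax": 0,"ay": 0,"az": 0},
    {"dx": 3,"dy": 39,"dz": 0,"ax": 0,"ay": 0,"az": 0},
    {"dx": 3,"dy": 39,"dz": 0,"ax": 0,"ay": 0,"az": 0}
  ]
}}

```text
time: 5.6
tcp_pos: [0.5781, 0.1132, 0.2512]
eef_rot: [-3.139, 0.129, 0.0]
force: [-0.2, 1.2, -0.9]
finger_gap: 0.0098
gripper_force: 39.1
```

```bash
python3 - <<'E'
from h import *
s=r.state();print(s['time'],s['tcp_pos'],s['eef_rot'],s['force'])
im=np.zeros((600,800,3),np.uint8)
a=cam('side');im[:600,:400]=cv2.resize(a['pixels'][90:240,230:330],(400,600),interpolation=cv2.INTER_CUBIC)
c=cam('wrist');im[:600,400:]=cv2.resize(c['pixels'][150:420,100:280],(400,600))
cv2.imwrite('pics/p3.png',im)
E
```

```text
5.6 [0.57805153 0.11322174 0.25123351] [-3.13878203e+00  1.29094473e-01  1.06190097e-04] [-0.15865761  1.18273547 -0.92931687]
```

View pics/p3.png

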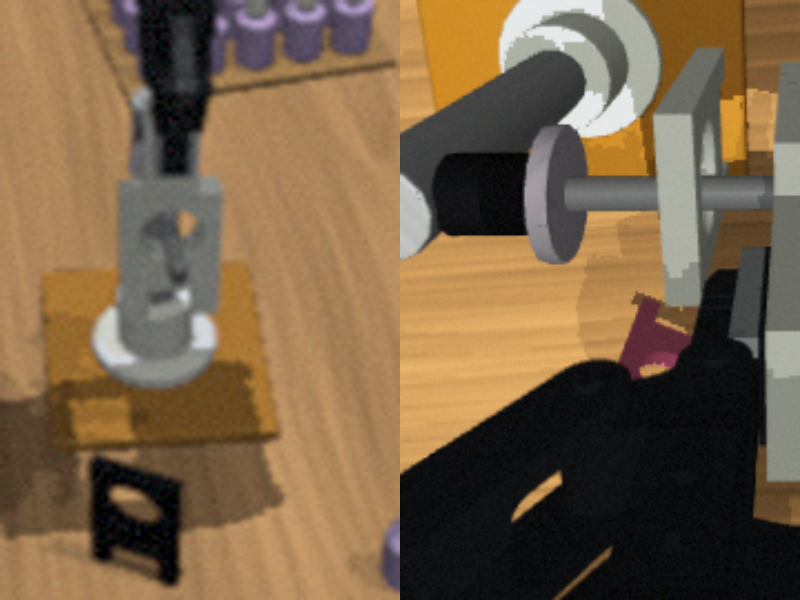

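The plate is threaded: in the side tile the upturned end shows through the tall eye at (175,240). In the wrist tile the short plate at (690,180) is clear of the fingers. Now lower it until it touches the peg.

>>> {"api": "send_rows", "payload": {
  "targets": [
    {"dx": 0,"dy": 0,"dz": -4,"ax": 0,"ay": 0,"az": 0},
    {"dx": 0,"dy": 0,"dz": -8,"ax": 0,"ay": 0,"az": 0},
    {"dx": 0,"dy": 0,"dz": -12,"ax": 0,"ay": 0,"az": 0},
    {"dx": 0,"dy": 0,"dz": -15,"ax": 0,"ay": 0,"az": 0},
    {"dx": 0,"dy": 0,"dz": -17,"ax": 0,"ay": 0,"az": 0},
    {"dx": 0,"dy": 0,"dz": -17,"ax": 0,"ay": 0,"az": 0}
  ]
}}

```text
time: 6.2
tcp_pos: [0.5779, 0.1122, 0.2337]
eef_rot: [3.139, -0.131, -0.002]
force: [0.7, 0.6, -0.9]
finger_gap: 0.0093
gripper_force: 39.1
```

>>> {"api": "send_rows", "payload": {
  "targets": [
    {"dx": 0,"dy": 0,"dz": -1,"ax": 0,"ay": 0,"az": 0},
    {"dx": 0,"dy": 0,"dz": -1,"ax": 0,"ay": 0,"az": 0},
    {"dx": 0,"dy": 0,"dz": -1,"ax": 0,"ay": 0,"az": 0}
  ]
}}

```text
time: 6.45
tcp_pos: [0.5781, 0.1123, 0.2334]
eef_rot: [-3.139, 0.131, -0.0]
force: [0.7, 0.1, -1.2]
finger_gap: 0.0095
gripper_force: 39.1
```

>>> {"api": "send_rows", "payload": {
  "targets": [
    {"dx": 0,"dy": 0,"dz": -1,"ax": 0,"ay": 0,"az": 0},
    {"dx": 0,"dy": 0,"dz": -1,"ax": 0,"ay": 0,"az": 0},
    {"dx": 0,"dy": 0,"dz": -1,"ax": 0,"ay": 0,"az": 0}
  ]
}}

```text
time: 6.7
tcp_pos: [0.5781, 0.1123, 0.2323]
eef_rot: [3.139, -0.131, -0.0]
force: [0.3, -0.1, -0.8]
finger_gap: 0.0095
gripper_force: 39.1
```

>>> {"api": "send_rows", "payload": {
  "targets": [
    {"dx": 0,"dy": 0,"dz": -1,"ax": 0,"ay": 0,"az": 0},
    {"dx": 0,"dy": 0,"dz": -1,"ax": 0,"ay": 0,"az": 0},
    {"dx": 0,"dy": 0,"dz": -1,"ax": 0,"ay": 0,"az": 0}
  ]
}}

```text
time: 6.95
tcp_pos: [0.5781, 0.1123, 0.2314]
eef_rot: [-3.139, 0.131, -0.001]
force: [0.1, 0.1, 0.5]
finger_gap: 0.0097
gripper_force: 39.4
```

>>> {"api": "send_rows", "payload": {
  "targets": [
    {"dx": 0,"dy": 0,"dz": -1,"ax": 0,"ay": 0,"az": 0},
    {"dx": 0,"dy": 0,"dz": -1,"ax": 0,"ay": 0,"az": 0},
    {"dx": 0,"dy": 0,"dz": -1,"ax": 0,"ay": 0,"az": 0}
  ]
}}

```text
time: 7.2
tcp_pos: [0.5783, 0.1123, 0.2312]
eef_rot: [-3.139, 0.131, -0.002]
force: [-1.8, 0.2, 5.9]
finger_gap: 0.0097
gripper_force: 40.2
```

>>> {"api": "send_rows", "payload": {
  "targets": [
    {"dx": 0,"dy": 0,"dz": 1,"ax": 0,"ay": 0,"az": 0},
    {"dx": 0.4,"dy": 5,"dz": 1,"ax": 0,"ay": 0,"az": 0},
    {"dx": 0.8,"dy": 10,"dz": 1,"ax": 0,"ay": 0,"az": 0},
    {"dx": 1.2,"dy": 15,"dz": 1,"ax": 0,"ay": 0,"az": 0},
    {"dx": 1.4,"dy": 17,"dz": 1,"ax": 0,"ay": 0,"az": 0},
    {"dx": 1.5,"dy": 19,"dz": 1,"ax": 0,"ay": 0,"az": 0},
    {"dx": 1.7,"dy": 21,"dz": 1,"ax": 0,"ay": 0,"az": 0},
    {"dx": 1.8,"dy": 23,"dz": 1,"ax": 0,"ay": 0,"az": 0}
  ]
}}

```text
time: 7.87
tcp_pos: [0.5799, 0.1354, 0.2313]
eef_rot: [3.139, -0.131, 0.0]
force: [-0.5, -2.1, 0.8]
finger_gap: 0.0097
gripper_force: 39.6
```

>>> {"api": "send_rows", "payload": {
  "targets": [
    {"dx": 0.2,"dy": 2,"dz": 0,"ax": 0,"ay": 0,"az": 0},
    {"dx": 0.3,"dy": 4,"dz": 0,"ax": 0,"ay": 0,"az": 0},
    {"dx": 0.5,"dy": 6,"dz": 0,"ax": 0,"ay": 0,"az": 0},
    {"dx": 0.6,"dy": 8,"dz": 0,"ax": 0,"ay": 0,"az": 0},
    {"dx": 0.8,"dy": 10,"dz": 0,"ax": 0,"ay": 0,"az": 0},
    {"dx": 1.0,"dy": 12,"dz": 0,"ax": 0,"ay": 0,"az": 0},
    {"dx": 1.1,"dy": 14,"dz": 0,"ax": 0,"ay": 0,"az": 0}
  ]
}}

```text
time: 8.45
tcp_pos: [0.581, 0.1495, 0.2313]
eef_rot: [3.139, -0.131, 0.0]
force: [-0.4, -2.9, 1.5]
finger_gap: 0.0092
gripper_force: 39.6
```

>>> {"api": "send_rows", "payload": {
  "targets": [
    {"dx": 0.1,"dy": 1,"dz": 0,"ax": 0,"ay": 0,"az": 0},
    {"dx": 0.2,"dy": 2,"dz": 0,"ax": 0,"ay": 0,"az": 0},
    {"dx": 0.2,"dy": 3,"dz": 0,"ax": 0,"ay": 0,"az": 0},
    {"dx": 0.3,"dy": 4,"dz": 0,"ax": 0,"ay": 0,"az": 0}
  ]
}}

```text
time: 8.78
tcp_pos: [0.5813, 0.1533, 0.2313]
eef_rot: [3.139, -0.131, 0.0]
force: [0.0, -3.3, 2.4]
finger_gap: 0.0094
gripper_force: 39.7
```

>>> {"api": "send_rows", "payload": {
  "targets": [
    {"dx": 0.1,"dy": 1,"dz": 0,"ax": 0,"ay": 0,"az": 0},
    {"dx": 0.2,"dy": 2,"dz": 0,"ax": 0,"ay": 0,"az": 0},
    {"dx": 0.2,"dy": 3,"dz": 0,"ax": 0,"ay": 0,"az": 0}
  ]
}}

```text
time: 9.03
tcp_pos: [0.5815, 0.1563, 0.2313]
eef_rot: [3.139, -0.131, 0.0]
force: [-0.3, -2.3, 2.1]
finger_gap: 0.0097
gripper_force: 39.7
```

>>> {"api": "send_rows", "payload": {
  "targets": [
    {"dx": 0.1,"dy": 1,"dz": 0,"ax": 0,"ay": 0,"az": 0},
    {"dx": 0.2,"dy": 2,"dz": 0,"ax": 0,"ay": 0,"az": 0}
  ]
}}

```text
time: 9.2
tcp_pos: [0.5817, 0.1584, 0.2313]
eef_rot: [-3.139, 0.131, 0.0]
force: [-0.6, -1.5, 2.5]
finger_gap: 0.0094
gripper_force: 39.7
```

>>> {"api": "send_rows", "payload": {
  "targets": [
    {"dx": 0.1,"dy": 1,"dz": 0.2,"ax": 0,"ay": 0,"az": 0},
    {"dx": 0.2,"dy": 2,"dz": 0.3,"ax": 0,"ay": 0,"az": 0}
  ]
}}

```text
time: 9.37
tcp_pos: [0.5818, 0.1605, 0.2314]
eef_rot: [-3.139, 0.131, 0.001]
force: [-0.5, -1.3, -0.2]
finger_gap: 0.0094
gripper_force: 39.4
```

>>> {"api": "send_rows", "payload": {
  "targets": [
    {"dx": 0.1,"dy": 1,"dz": 0,"ax": 0,"ay": 0,"az": 0},
    {"dx": 0.2,"dy": 2,"dz": 0,"ax": 0,"ay": 0,"az": 0}
  ]
}}

```text
time: 9.53
tcp_pos: [0.582, 0.1624, 0.2314]
eef_rot: [3.139, -0.13, -0.001]
force: [0.1, -3.8, 1.3]
finger_gap: 0.0095
gripper_force: 39.5
```

>>> {"api": "send_rows", "payload": {
  "targets": [
    {"dx": 0.1,"dy": 1,"dz": 0,"ax": 0,"ay": 0,"az": 0},
    {"dx": 0.2,"dy": 2,"dz": 0,"ax": 0,"ay": 0,"az": 0}
  ]
}}

```text
time: 9.7
tcp_pos: [0.5822, 0.1639, 0.2314]
eef_rot: [3.138, -0.131, -0.001]
force: [-2.1, -5.7, 1.0]
finger_gap: 0.0097
gripper_force: 39.4
```

>>> {"api": "send_rows", "payload": {
  "targets": [
    {"dx": 0.1,"dy": 0.5,"dz": 0,"ax": 0,"ay": 0,"az": 0},
    {"dx": 0.1,"dy": 1,"dz": 0,"ax": 0,"ay": 0,"az": 0},
    {"dx": 0.1,"dy": 1,"dz": 0,"ax": 0,"ay": 0,"az": 0}
  ]
}}

```text
time: 9.95
tcp_pos: [0.5822, 0.1648, 0.2314]
eef_rot: [3.138, -0.131, -0.001]
force: [-1.1, -5.1, 1.1]
finger_gap: 0.0098
gripper_force: 39.5
```

>>> {"api": "send_rows", "payload": {
  "targets": [
    {"dx": 0.1,"dy": 0.5,"dz": 0,"ax": 0,"ay": 0,"az": 0},
    {"dx": 0.1,"dy": 1,"dz": 0,"ax": 0,"ay": 0,"az": 0},
    {"dx": 0.1,"dy": 1,"dz": 0,"ax": 0,"ay": 0,"az": 0}
  ]
}}

```text
time: 10.2
tcp_pos: [0.5823, 0.1656, 0.2314]
eef_rot: [3.137, -0.131, -0.001]
force: [-1.7, -5.5, 0.7]
finger_gap: 0.0094
gripper_force: 39.5
```

>>> {"api": "send_rows", "payload": {
  "targets": [
    {"dx": 0.1,"dy": 0.5,"dz": 0,"ax": 0,"ay": 0,"az": 0},
    {"dx": 0.1,"dy": 1,"dz": 0,"ax": 0,"ay": 0,"az": 0},
    {"dx": 0.1,"dy": 1,"dz": 0,"ax": 0,"ay": 0,"az": 0}
  ]
}}

```text
time: 10.45
tcp_pos: [0.5824, 0.1665, 0.2314]
eef_rot: [3.137, -0.131, -0.001]
force: [-1.2, -6.5, 1.2]
finger_gap: 0.0095
gripper_force: 39.5
```

>>> {"api": "send_rows", "payload": {
  "targets": [
    {"dx": 0.1,"dy": 0.5,"dz": 0,"ax": 0,"ay": 0,"az": 0},
    {"dx": 0.1,"dy": 0.7,"dz": 0,"ax": 0,"ay": 0,"az": 0},
    {"dx": 0.1,"dy": 0.7,"dz": 0,"ax": 0,"ay": 0,"az": 0}
  ]
}}

```text
time: 10.7
tcp_pos: [0.5825, 0.1667, 0.2315]
eef_rot: [3.136, -0.131, -0.002]
force: [-3.0, -8.7, 1.0]
finger_gap: 0.0097
gripper_force: 39.7
```

>>> {"api": "send_rows", "payload": {
  "targets": [
    {"dx": 0,"dy": 0.2,"dz": 0,"ax": 0,"ay": 0,"az": 0},
    {"dx": 0,"dy": 0.2,"dz": 0,"ax": 0,"ay": 0,"az": 0},
    {"dx": 0,"dy": 0.2,"dz": 0,"ax": 0,"ay": 0,"az": 0},
    {"dx": 0,"dy": 0.2,"dz": 0,"ax": 0,"ay": 0,"az": 0}
  ]
}}

```text
time: 11.03
tcp_pos: [0.5825, 0.1667, 0.2315]
eef_rot: [3.136, -0.132, -0.002]
force: [-2.0, -10.4, 1.4]
finger_gap: 0.009
gripper_force: 39.6
```

>>> {"api": "send_rows", "payload": {
  "targets": [
    {"dx": -0.1,"dy": -1,"dz": 0,"ax": 0,"ay": 0,"az": 0},
    {"dx": -0.2,"dy": -2,"dz": 0,"ax": 0,"ay": 0,"az": 0},
    {"dx": -0.2,"dy": -3,"dz": 0,"ax": 0,"ay": 0,"az": 0},
    {"dx": -0.3,"dy": -4,"dz": 0,"ax": 0,"ay": 0,"az": 0},
    {"dx": -0.4,"dy": -5,"dz": 0,"ax": 0,"ay": 0,"az": 0},
    {"dx": -0.5,"dy": -6,"dz": 0,"ax": 0,"ay": 0,"az": 0},
    {"dx": -0.5,"dy": -6,"dz": 0,"ax": 0,"ay": 0,"az": 0},
    {"dx": -0.5,"dy": -6,"dz": 0,"ax": 0,"ay": 0,"az": 0}
  ]
}}

```text
time: 11.7
tcp_pos: [0.5821, 0.1623, 0.2314]
eef_rot: [-3.139, 0.131, 0.001]
force: [-0.9, -2.4, -1.7]
finger_gap: 0.0096
gripper_force: 39.4
```

>>> {"api": "send_rows", "payload": {
  "targets": [
    {"dx": 0,"dy": -0.5,"dz": -0.2,"ax": 0,"ay": 0,"az": 0},
    {"dx": 0,"dy": -0.5,"dz": -0.4,"ax": 0,"ay": 0,"az": 0},
    {"dx": 0,"dy": -0.5,"dz": -0.4,"ax": 0,"ay": 0,"az": 0}
  ]
}}

```text
time: 11.95
tcp_pos: [0.5822, 0.1621, 0.2314]
eef_rot: [-3.138, 0.13, -0.001]
force: [0.0, 0.8, 1.2]
finger_gap: 0.0096
gripper_force: 39.6
```

>>> {"api": "send_rows", "payload": {
  "targets": [
    {"dx": 0,"dy": 0,"dz": 0,"ax": 0,"ay": 0,"az": 0},
    {"dx": 0,"dy": 0,"dz": 0,"ax": 0,"ay": 0,"az": 0},
    {"dx": 0,"dy": 0,"dz": 0,"ax": 0,"ay": 0,"az": 0},
    {"dx": 0,"dy": 0,"dz": 0,"ax": 0,"ay": 0,"az": 0}
  ],
  "gripper": 14
}}

```text
time: 12.28
tcp_pos: [0.5822, 0.1617, 0.2312]
eef_rot: [-3.139, 0.131, -0.0]
force: [0.5, 0.2, -0.1]
finger_gap: 0.0142
gripper_force: 0.0
```

>>> {"api": "send_rows", "payload": {
  "targets": [
    {"dx": 0,"dy": 0,"dz": 0,"ax": 0,"ay": 0,"az": 0},
    {"dx": 0,"dy": 0,"dz": 0,"ax": 0,"ay": 0,"az": 0},
    {"dx": 0,"dy": 0,"dz": 0,"ax": 0,"ay": 0,"az": 0},
    {"dx": 0,"dy": 0,"dz": 0,"ax": 0,"ay": 0,"az": 0},
    {"dx": 0,"dy": 0,"dz": 0,"ax": 0,"ay": 0,"az": 0},
    {"dx": 0,"dy": 0,"dz": 0,"ax": 0,"ay": 0,"az": 0}
  ],
  "gripper": 32
}}

```text
time: 12.78
tcp_pos: [0.5822, 0.1617, 0.2312]
eef_rot: [3.139, -0.131, 0.0]
force: [-0.3, 0.2, -1.1]
finger_gap: 0.0318
gripper_force: 0.0
```

>>> {"api": "send_rows", "payload": {
  "targets": [
    {"dx": 0,"dy": 0,"dz": 3,"ax": 0,"ay": 0,"az": 0},
    {"dx": 0,"dy": 0,"dz": 10,"ax": 0,"ay": 0,"az": 0},
    {"dx": 0,"dy": 0,"dz": 20,"ax": 0,"ay": 0,"az": 0},
    {"dx": 0,"dy": 0,"dz": 35,"ax": 0,"ay": 0,"az": 0},
    {"dx": 0,"dy": 0,"dz": 55,"ax": 0,"ay": 0,"az": 0},
    {"dx": 0,"dy": 0,"dz": 80,"ax": 0,"ay": 0,"az": 0},
    {"dx": 0,"dy": 0,"dz": 100,"ax": 0,"ay": 0,"az": 0},
    {"dx": 0,"dy": 0,"dz": 100,"ax": 0,"ay": 0,"az": 0}
  ]
}}

```text
time: 13.45
tcp_pos: [0.583, 0.1618, 0.3368]
eef_rot: [-3.138, 0.13, -0.013]
force: [0.1, -0.3, 0.5]
finger_gap: 0.032
gripper_force: 0.0
```

```bash
python3 - <<'E'
from h import *
s=r.state();print(s['time'],s['tcp_pos'],s['force'])
im=np.zeros((600,800,3),np.uint8)
a=cam('side');im[:600,:400]=cv2.resize(a['pixels'][90:240,230:330],(400,600),interpolation=cv2.INTER_CUBIC)
c=cam('wrist');im[:300,400:]=cv2.resize(c['pixels'],(400,300))
c=cam('top');im[300:,400:]=cv2.resize(c['pixels'][120:240,130:290],(400,300))
cv2.imwrite('pics/p4.png',im)
E
```

```text
13.45 [0.58297771 0.16179261 0.33684095] [ 0.07652273 -0.32821866  0.49847491]
```

View pics/p4.png

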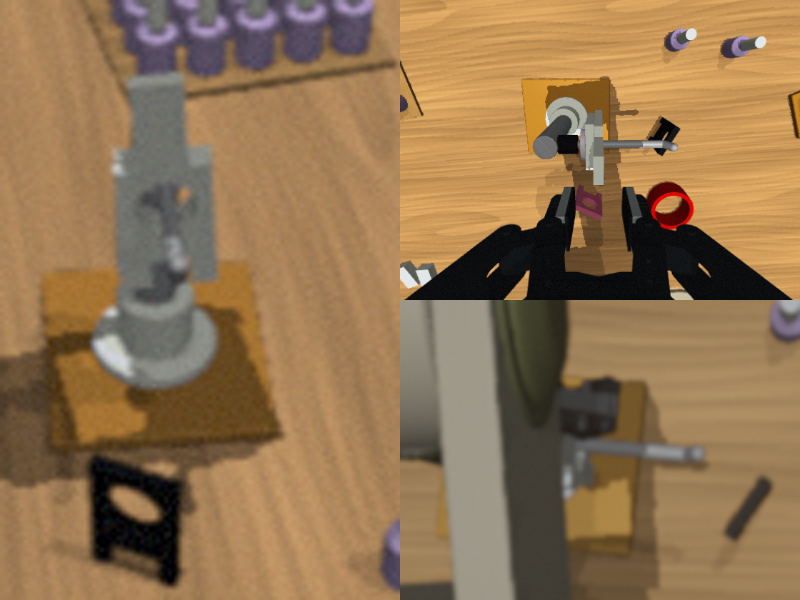

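Both plates hang together on the peg next to the disc: wrist tile around (595,145), side tile around (165,190). The bottles, tape roll and look-alikes haven't moved, and the gripper is clear.

>>> {"api": "send_rows", "payload": {
  "targets": [
    {"dx": 0,"dy": 0,"dz": 0,"ax": 0,"ay": 0,"az": 0},
    {"dx": 0,"dy": 0,"dz": 0,"ax": 0,"ay": 0,"az": 0},
    {"dx": 0,"dy": 0,"dz": 0,"ax": 0,"ay": 0,"az": 0},
    {"dx": 0,"dy": 0,"dz": 0,"ax": 0,"ay": 0,"az": 0},
    {"dx": 0,"dy": 0,"dz": 0,"ax": 0,"ay": 0,"az": 0},
    {"dx": 0,"dy": 0,"dz": 0,"ax": 0,"ay": 0,"az": 0},
    {"dx": 0,"dy": 0,"dz": 0,"ax": 0,"ay": 0,"az": 0},
    {"dx": 0,"dy": 0,"dz": 0,"ax": 0,"ay": 0,"az": 0}
  ]
}}

```text
time: 14.27
tcp_pos: [0.5822, 0.1617, 0.3312]
eef_rot: [3.139, -0.131, -0.0]
force: [-0.1, 0.1, -0.7]
finger_gap: 0.0323
gripper_force: 0.0
```

```bash
python3 -c "
from bench import r
print(r.job_done())"
```

```text
the job is handed in; nothing more can be done
None
```

The job is handed in at about 14 s on the robot's clock: the tall plate hangs on the peg in front of the short one, and the disc was pushed in about 4 mm until it stiffened like its hard stop (about 10 N peak), then released; the disc travel is inferred from arm position and force, since I had no direct sensor reading.

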